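# Measure a whetstone on the bench calliper

## Task

A wooden holder is to be cut for the whetstone, so its width is wanted. Lay the stone flat on the calliper's sloping bed between the open jaws, long way up the slope, and let go of it. Then slide the moving jaw shut by its thumb piece until it presses the stone against the fixed jaw and the thumb piece gives by about half its spring travel, without forcing it; leave the stone nipped between both jaws so that the width can be read, and leave the baren, the gouge and the strop where they are.

Things in the scene. Friction and masses are not known exactly. Their poses are not given: they have to be found in the camera images.
- whetstone_mid (a point): Centre (half-way up) of the loose two-grit whetstone, a bar 40 x 110 x 17 mm of about 0.2 kg with a pale and a grey layer. It starts lying flat on the table in front of the calliper stand. Its own x runs across the 40 mm width, y along the 110 mm length, z up out of its broad face.
- fixed_jaw: The calliper's fixed steel jaw, at the left end (seen from the robot) of the sloping bed; it and its stand are fixed. Origin: on the bed, at the foot of the flat measuring face, half-way along it. x points up the slope (27 degrees, rising away from the robot), y left along the beam, away from the gap, z square to the bed. The face lies at y = 0, x = -50 to 54 mm, z = 1 to 16 mm.
- bed_mid (a point): Point on the bed's surface midway along the jaws (same x as the fixed jaw's origin), 75 mm to the right of the fixed jaw's face; axes parallel to the fixed jaw's. The open wooden bed runs from a ledge (10 mm high, 14 mm wide) that begins 80 mm down the slope from here to the steel beam that begins 54 mm up the slope (24 mm wide, top 10 mm above the bed).
- calliper_jaw (a joint): Opening between the two measuring faces, in m: 0 = shut, up to 0.17; so the moving face lies at y = -opening in the fixed jaw's frame. The jaw slides along the beam with a steady friction of 2.5 N and stays where it is left.
- jaw_face (a point): Middle of the moving jaw's flat measuring face, 8.5 mm above the bed (same face size as the fixed jaw's; axes parallel to the fixed jaw's). The steel jaw is 11 mm thick at its tip and 27 mm at its root; behind it, on the beam, the grey readout head is 40 mm wide up the slope, reaches 66 mm in -y from the face and stands 25 mm above the bed.
- thumb_piece (a joint): How far the sprung thumb piece is pushed in towards the readout head, in m: 0 = at rest, 0.008 = stop. It begins to give at 4 N, then 1 N more for each mm (12 N at the stop); so it carries the jaw along and gives once the stone is pressed against the fixed jaw. Let go, it springs out again and the jaw stays.
- thumb_tab (a point): Centre of the upright dark steel tab of the thumb piece, right of the readout head: 30 mm (up the slope) by 12 mm (along the beam), from 16 to 46 mm above the bed, this point 31 mm above it (axes parallel to the fixed jaw's). It stands on a block 36 x 26 mm, top 17 mm above the bed. Push it left (+y) to close the jaw. Nothing is beside it on its right; on its left the head is 29 mm away.
- baren: Loose baren (printer's rubbing disc), 111 mm across, lying flat right of the stone, 26 mm high with its bamboo bar grip; bystander. Origin: centre of its underside.
- gouge: Loose woodcut gouge with wooden grip, 22 x 135 x 18 mm, lying on the table at the front right; bystander. Origin: under its middle.
- strop: Loose profiled honing strop block, 97 x 81 x 22 mm, at the front left; bystander. Origin: centre of its underside.

How it is judged:
By the outcome, as a careful person would: the job done as asked, in the order asked, and still so for the second after the job is handed in, with the robot touching nothing.
It also fails if it takes over 58 s, if anything falls off the work surface, if the arm or the gripper's body presses on something with over 40 N, if the wrist force passes 120 N, or if a joint passes its speed limit or range.

## Robot

A 6-joint arm with a two-finger parallel gripper is mounted at the origin on the work surface; the furniture and walls round the work are solid. World frame = base frame: x ahead of the robot, y to its left, z up, the work surface at z = 0. Lengths are in mm, angles in rad, forces in N, time in s.
With the tool pointing down it reaches from about 375 to 750 mm from the base axis. Payload 9 kg.
Tool frame: the origin (TCP) lies between the finger pads; the fingertips stand robot.tip_reach ahead of it and the grasp point (between the pads) lies 3 mm ahead of it (robot.tip_reach is the distance from the TCP to the fingertips, in mm); z points along the fingers, y is the line along which they close (so a half turn about z gives the same grasp; the last joint's range is limited). The gripper opens to 85 mm and grips with 20 to 120 N. Pads are 22 mm wide; open, the fingers measure 114 mm over their backs; the gripper's body (76 mm by 85 mm) begins 54 mm behind the grasp point. The pads swing forward as they close: fully open they stand 13 mm farther back than shut.
Start: joints at [-1.334, 0.104, 0.097, 1.564, 0, 1.353], TCP at [263.583, -539.034, 253.331] pointing down, gripper open.
Joint ranges: [-2.99, 2.99], [-0.84, 1.86], [-1.1, 1.16], [-1.84, 2.11], [-1.51, 1.56], [-3.14, 3.14]. Speed limits (rad/s): [2.22, 2.22, 2.57, 3.14, 3.14, 3.14].

## Interface

Orientations are given as a rotation vector (axis times angle).
In Python, from rig import get_obs, capture, robot gives the robot as it stands. The module is installed in compiled form; this text tells all that it offers.
- The arm moves only by the shell command python3 -m handwheel 'ROWS' [FORCE]. ROWS is JSON, a list of rows, each a list of 3 entries, a list of its own where there are three numbers: the turn, a rotation vector about the tool's x, y, z in degrees, then the shift along the tool's x, y, z in m, then the opening, from -1 (shut) to 1 (fully open). In form: [[[ax, ay, az], [x, y, z], grip], ...]. A call has 1 to 10 rows; each row is the pose to reach, as a shift and turn from the pose commanded when the call began, along the tool's axes at that moment; what a row does not reach only later rows make up. A row lasts 1/12 s, in which the tool goes at most 41.7 mm and 7.16 degrees, less where a joint would pass 70% of its speed; a pose out of reach is approached as far as the arm can. A call with a gripper value outside its range is refused whole. The fingers move at their own pace and stop on an object; FORCE is the grip in N (left out, the last holds). Time passes only in rows, so rows that repeat a pose let the fingers close. It gives the time, the measured TCP pose, the force, the opening and the grip force at its end, in the units of the state.
- get_obs(): the state, without advancing time (a new reading comes with each control period).
- capture(name): name is "scene" or "top" or "wrist"; returns a dict with "image" (400x640x3 uint8, red, green, blue), "camera_matrix" (3x3 intrinsics, pixels), "dist" ([k1, k2, p1, p2, k3] as OpenCV has them; the pictures are not rectified), "R" (3x3) and "t" (3): a world point X has camera coordinates R X + t; the wrist camera has in their place "T_tool_cam" (4x4, takes a point from camera to tool coordinates, whose origin is the TCP and whose axes are the flange's). Camera axes: x right, y down, z forward; pixel columns grow to the right and rows downward; lengths in mm; the calibration is good to about 2 mm. A picture is of the moment at which its call begins: read the wrist's pose just before it. There is no depth.
- robot.close_job(): hands the job in; it is judged then, once.
The state is a dict: "t": time; "joint_pos": joint angles; "qd": joint speeds; "effort": joint torques, N m; "position": TCP position; "orientation": TCP orientation; "contact_force": force on the tool from outside, world axes, zero at the start; "moment": the same for the moment, N m; "opening": finger opening in mm; "grasp_force": force on a finger pad.
Only numpy, scipy, OpenCV 4.12 (cv2) and the standard library are available. Lean on these libraries where they do the work, as an engineer would, in place of code of your own. Each camera call takes 0.05 s, during which the arm holds its last target. There are 200 camera calls.

## Working session

There is one attempt and no reset: what is moved stays moved. The work goes in short steps, Python scripts to look and compute and a shell command to move; the robot and the scene stay as the last step left them, time stands still between calls to the robot, and variables do not carry over. Pictures are saved under pics/ and viewed, at most 10 in all, crops included, and the job is handed in when it is done.

```bash
mkdir -p pics
cat > h.py <<'E'
import numpy as np, cv2
from rig import get_obs, capture, robot
from scipy.spatial.transform import Rotation as Ro
def cam(name):
    o=get_obs(); c=capture(name); K=np.array(c["camera_matrix"]); d=np.array(c["dist"],float)
    if name=="wrist":
        T=np.eye(4); T[:3,:3]=Ro.from_rotvec(o["orientation"]).as_matrix(); T[:3,3]=o["position"]
        M=np.linalg.inv(T@np.array(c["T_tool_cam"])); R,t=M[:3,:3],M[:3,3]
    else: R,t=np.array(c["R"]),np.array(c["t"])
    return dict(img=c["image"],K=K,d=d,R=R,t=t)
def ray(c,uv):
    p=cv2.undistortPoints(np.array([[uv]],float),c["K"],c["d"])[0,0]
    D=c["R"].T@np.array([p[0],p[1],1]); return -c["R"].T@c["t"],D/np.linalg.norm(D)
def onplane(c,uv,z=0,n=(0,0,1)):
    o,D=ray(c,uv); n=np.array(n,float); return o+D*(z-n@o)/(n@D)
def proj(c,P):
    return cv2.projectPoints(np.array(P,float).reshape(-1,1,3),cv2.Rodrigues(c["R"])[0],c["t"],c["K"],c["d"])[0][:,0]
def tri(c1,u1,c2,u2):
    o,a=ray(c1,u1);p,b=ray(c2,u2);s=np.linalg.lstsq(np.c_[a,-b],p-o,rcond=None)[0]
    return (o+a*s[0]+p+b*s[1])/2, np.linalg.norm(o+a*s[0]-p-b*s[1])
def save(c,n): cv2.imwrite("pics/"+n,c["img"][:,:,::-1])
E
python3 - <<'E'
from h import *
o=get_obs(); print({k:np.round(v,3) for k,v in o.items()}, robot.tip_reach)
for n in("top","scene"):
    c=cam(n); save(c,n+"0.png"); print(n,-c["R"].T@c["t"])
E
```

```text
{'t': np.float64(0.0), 'joint_pos': array([-1.334,  0.105,  0.096,  1.564,  0.   ,  1.353]), 'qd': array([-0.001,  0.001, -0.001, -0.002,  0.   , -0.002]), 'effort': array([-1.0000e-03, -5.5693e+01,  5.0365e+01,  1.7000e-02, -1.0000e-03,
        0.0000e+00]), 'position': array([ 263.518, -538.687,  252.537]), 'orientation': array([-3.059, -0.708, -0.   ]), 'contact_force': array([-0.794,  0.982, -0.282]), 'moment': array([0.018, 0.01 , 0.015]), 'grasp_force': np.float64(0.0), 'opening': np.float64(85.501)} 22.0
top [426.26225965 -75.47885475 952.98846286]
scene [-82.63179508 660.147052   528.81406163]
```

View pics/top0.png

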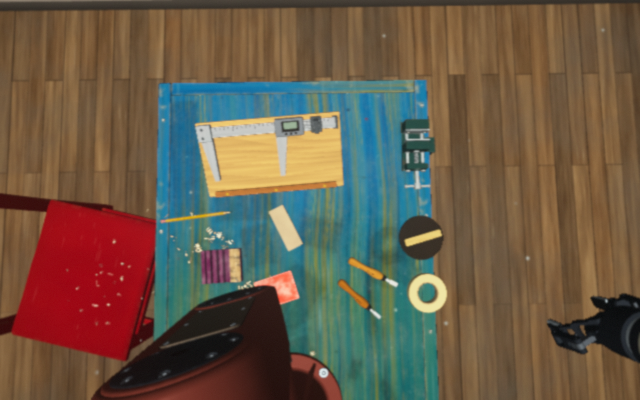

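View pics/scene0.png

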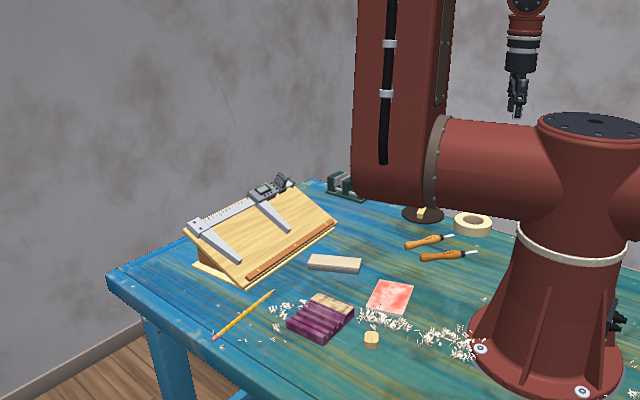

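Top: the stone is at (285,228), the fixed jaw at (212,155), the moving jaw at (283,155) and the thumb tab at (316,124). The baren is at (421,238), the gouges are near (370,270) and the strop is at (221,265). Next I'll look at enlarged crops for exact pixels.

Run:
```python
from h import *
a=cv2.imread("pics/top0.png");b=cv2.imread("pics/scene0.png")
A=cv2.resize(a[105:205,188:352],None,fx=4.8,fy=4.8,interpolation=cv2.INTER_CUBIC)
B=cv2.resize(b[165:295,175:345],None,fx=4.5,fy=4.5,interpolation=cv2.INTER_CUBIC)
cv2.imwrite("pics/a1.png",A);cv2.imwrite("pics/b1.png",B);print(A.shape,B.shape)
c=cam("top")
hsv=cv2.cvtColor(a,cv2.COLOR_BGR2HSV);m=((hsv[...,0]<30)&(hsv[...,1]<130)&(hsv[...,2]>140)).astype(np.uint8)
m[:203]=0;m[255:]=0;m[:,:262]=0;m[:,310:]=0
k=max(cv2.findContours(m,0,2)[0],key=cv2.contourArea);r=cv2.minAreaRect(k)
bx=cv2.boxPoints(r);P=np.array([onplane(c,u,17) for u in bx]);print(r,P.round(1),P.mean(0),np.linalg.norm(P-np.roll(P,1,0),axis=1))
```

```text
(480, 787, 3) (585, 765, 3)
((285.20001220703125, 227.40003967285156), (43.826927185058594, 16.099689483642578), 63.43495178222656) [[469.5  52.5  17. ]
 [487.   16.6  17. ]
 [389.2 -31.2  17. ]
 [372.1   4.5  17. ]] [429.45347184  10.57061706  17.        ] [108.64354889  39.92503404 108.82564466  39.59800648]
```

View pics/a1.png

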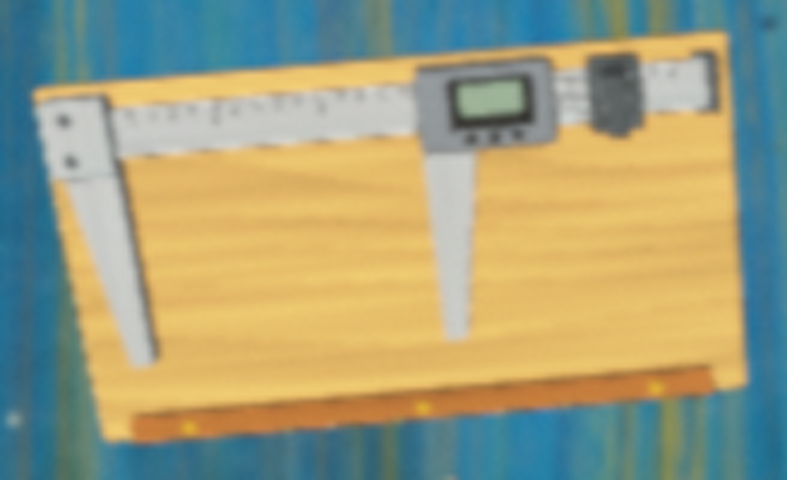

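View pics/b1.png

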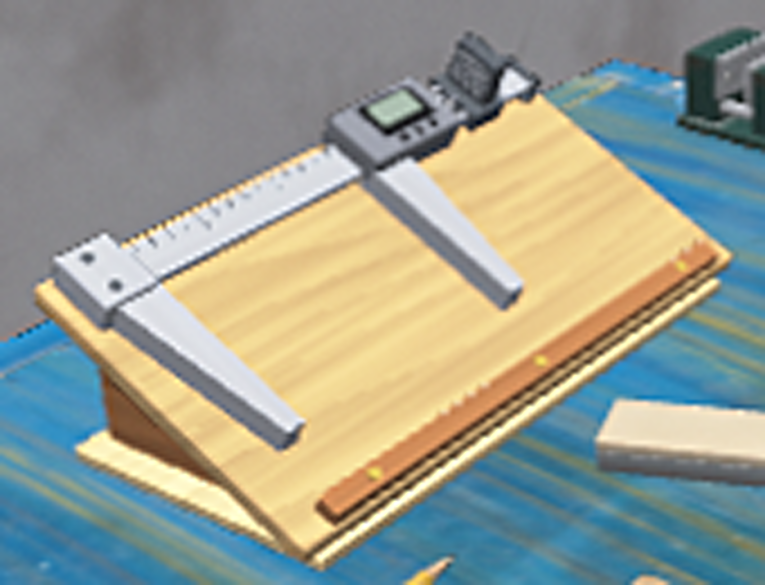

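The crops show usable features: board corners, jaw tips (fixed inner tip a(158,358), moving tip a(447,339)), ledge ends and tab. I'll triangulate them.

```bash
cat > m.py <<'E'
from h import *
import pickle
ct,cs=cam("top"),cam("scene")
F=lambda p:np.array([(p[0]+.5)/4.8+188-.5,(p[1]+.5)/4.8+105-.5]); G=lambda p:np.array([(p[0]+.5)/4.5+175-.5,(p[1]+.5)/4.5+165-.5])
C={'TL':((35,92),(38,290)),'BL':((105,438),(312,558)),'BR':((747,383),(730,258)),'TR':((726,35),(542,95)),
'fj_tip_in':((158,358),(300,428)),'fj_blk_in':((110,98),(108,234)),'mj_tip_out':((467,338),(519,285)),'mj_tip_in':((447,340),(503,294)),
'head_TL':((416,70),(333,130)),'ledgeR':((714,368),(706,245)),'ledgeL':((132,417),(322,500)),'rivet':((423,408),(541,360)),'rivetL':((190,428),(375,472)),'rivetR':((656,388),(681,266))}
D={}
for k,(a,b) in C.items():
    D[k],e=tri(ct,F(a),cs,G(b)); print(k,D[k].round(1),round(e,1))
u=D['BR']-D['BL'];u=(D['rivetR']-D['rivetL']);psi=np.arctan2(-u[0],-(-0)-u[1]*-1*-1) if 0 else np.arctan2(u[0],-u[1])
print('yaw by rivets',np.degrees(psi))
for p,q in(('BL','BR'),('TL','TR'),('ledgeL','ledgeR')):
    v=D[q]-D[p];print(p,q,np.degrees(np.arctan2(v[0],-v[1])),np.linalg.norm(v))
for p,q in(('BL','TL'),('BR','TR')):
    v=D[q]-D[p];print(p,q,'tilt',np.degrees(np.arctan2(v[2],np.hypot(v[0],v[1]))),np.linalg.norm(v))
E
python3 m.py
```

```text
TL [670.1 209.  100.1] 1.1
BL [509.1 197.7  15.3] 4.2
BR [ 534.2 -135.6   17.6] 0.3
TR [ 687.7 -133.2   81.1] 29.6
fj_tip_in [547.6 162.9  49.4] 0.0
fj_blk_in [663.6 169.8 114.8] 1.7
mj_tip_out [555.7   7.6  54.1] 2.1
mj_tip_in [555.6  18.3  53.4] 3.8
head_TL [672.7  23.1 115. ] 4.2
ledgeR [ 539.5 -118.8   30.9] 3.3
ledgeL [518.8 179.8  31.7] 2.5
rivet [522.   31.5  33.6] 0.2
rivetL [513.6 150.7  33.2] 0.1
rivetR [530.4 -87.9  33.5] 0.5
yaw by rivets 4.037069989746604
BL BR 4.318100844262181 334.24790999162354
TL TR 2.939839374183532 343.2309969320102
ledgeL ledgeR 3.969720577478974 299.2654635934545
BL TL tilt 27.726437443933495 182.33068931516095
BR TR tilt 22.480645142768207 166.04578953269873
```

```bash
cat > go.py <<'E'
from h import *
xj=np.array([.8888,.0627,.4540]);yj=np.array([-.0704,.9975,0]);zj=np.cross(xj,yj)
O=569.3*xj+123.9*yj-222*zj
J=lambda x,y,z:O+x*xj+y*yj+z*zj
def go(P,z,y):
    "relative turn(deg), shift(m) for TCP P, tool z, tool y (either sign)"
    o=get_obs();R=Ro.from_rotvec(o["orientation"]);z=np.array(z,float);z/=np.linalg.norm(z);best=None
    for s in(1,-1):
        yy=s*np.array(y,float);yy-=z*(yy@z);yy/=np.linalg.norm(yy);M=Ro.from_matrix(np.c_[np.cross(yy,z),yy,z])
        print('turn',(R.inv()*M).as_rotvec(degrees=True).round(2),'shift',(R.inv().apply(np.array(P)-o["position"])/1000).round(4))
E
python3 - <<'E'
from go import *
print(get_obs()["opening"])
a=np.radians(26.1);go([429.5,10.6,140],[0,0,-1],[-np.sin(a),np.cos(a),0])
E
```

```text
85.37216492038934
turn [-1.0000e-02  5.0000e-02  1.7996e+02] shift [ 0.3904 -0.4207  0.1133]
turn [-0.03 -0.01 -0.04] shift [ 0.3904 -0.4207  0.1133]
```

```bash
python3 -m handwheel '[[[0,0,0],[0.39,-0.42,0.04],1],[[0,0,0],[0.39,-0.42,0.04],1],[[0,0,0],[0.39,-0.42,0.04],1],[[0,0,0],[0.39,-0.42,0.04],1],[[0,0,0],[0.39,-0.42,0.04],1],[[0,0,0],[0.39,-0.42,0.04],1],[[0,0,0],[0.39,-0.42,0.04],1],[[0,0,0],[0.39,-0.42,0.04],1],[[0,0,0],[0.39,-0.42,0.04],1],[[0,0,0],[0.39,-0.42,0.04],1]]'
python3 - <<'E'
from go import *
a=np.radians(26.1);go([429.5,10.6,140],[0,0,-1],[-np.sin(a),np.cos(a),0])
E
```

```text
t: 1.08
position: [383.9, -139.3, 224.3]
orientation: [3.06, 0.707, 0.001]
contact_force: [1.0, -0.9, -0.3]
opening: 85.3
grasp_force: 0.0
turn [-3.0000e-02 -7.0000e-02  1.7992e+02] shift [ 0.1067 -0.1148  0.0842]
turn [ 0.05 -0.02 -0.08] shift [ 0.1067 -0.1148  0.0842]
```

```bash
python3 -m handwheel '[[[0,0,0],[0.106,-0.114,0.06],1],[[0,0,0],[0.106,-0.114,0.06],1],[[0,0,0],[0.106,-0.114,0.06],1],[[0,0,0],[0.106,-0.114,0.06],1],[[0,0,0],[0.106,-0.114,0.06],1],[[0,0,0],[0.106,-0.114,0.06],1],[[0,0,0],[0.106,-0.114,0.06],1]]'
python3 - <<'E'
from go import *
c=cam("wrist");save(c,"w1.png")
a=c["img"][:,:,::-1];hsv=cv2.cvtColor(a,cv2.COLOR_BGR2HSV)
m=((hsv[...,0]<30)&(hsv[...,1]<130)&(hsv[...,1]>25)&(hsv[...,2]>140)).astype(np.uint8)
u=proj(c,[429.5,10.6,17])[0];print(u)
n,l,s,ce=cv2.connectedComponentsWithStats(m);i=l[int(u[1]),int(u[0])];print(i,s[i])
k=max(cv2.findContours((l==i).astype(np.uint8),0,2)[0],key=cv2.contourArea);P=np.array([onplane(c,q,17) for q in cv2.boxPoints(cv2.minAreaRect(k))])
print(P.round(1),P.mean(0).round(1),np.linalg.norm(P-np.roll(P,1,0),axis=1))
E
```

```text
t: 1.67
position: [429.0, 7.9, 164.4]
orientation: [3.06, 0.71, -0.0]
contact_force: [-0.1, -0.9, -0.5]
opening: 85.3
grasp_force: 0.0
[317.35442547 191.6557609 ]
150 [ 293  128   48  122 5514]
[[469.2  51.9  17. ]
 [486.   17.7  17. ]
 [389.2 -32.2  17. ]
 [370.2   6.6  17. ]] [428.7  11.   17. ] [108.9072827   38.11976088 108.90631577  43.20628598]
```

View pics/w1.png

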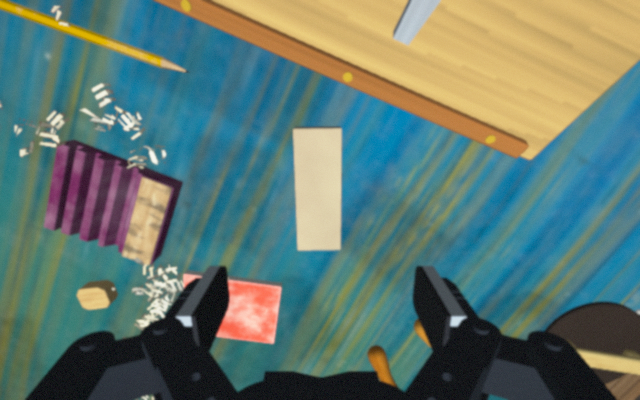

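The wrist view confirms the stone at pixel (318,189), i.e. (429,11), aligned with the fingers. Going down to grip.

```bash
python3 -m handwheel '[[[0,0,0],[0.001,-0.003,0.04],0.7],[[0,0,0],[0.001,-0.003,0.08],0.7],[[0,0,0],[0.001,-0.003,0.105],0.7],[[0,0,0],[0.001,-0.003,0.12],0.7],[[0,0,0],[0.001,-0.003,0.129],0.7],[[0,0,0],[0.001,-0.003,0.134],0.7],[[0,0,0],[0.001,-0.003,0.137],0.7],[[0,0,0],[0.001,-0.003,0.137],0.7]]' 50; python3 -c "
from rig import robot,get_obs;print(robot.tip_reach,get_obs()['position'])"
```

```text
t: 2.38
position: [429.1, 10.3, 27.9]
orientation: [3.061, 0.707, 0.001]
contact_force: [-0.2, 0.3, -0.4]
opening: 72.7
grasp_force: 0.0
22.0 [429.14203796  10.26692599  27.90916829]
```

```bash
python3 -m handwheel '[[[0,0,0],[0,0,0.001],-0.3],[[0,0,0],[0,0,0.001],-0.3],[[0,0,0],[0,0,0.001],-0.3],[[0,0,0],[0,0,0.001],-0.3],[[0,0,0],[0,0,0.001],-0.3],[[0,0,0],[0,0,0.001],-0.3],[[0,0,0],[0,0,0.001],-0.3],[[0,0,0],[0,0,0.001],-0.3]]' 50
```

```text
t: 3.05
position: [429.4, 10.7, 27.4]
orientation: [3.06, 0.708, 0.002]
contact_force: [-1.3, -0.3, 5.1]
opening: 38.5
grasp_force: 51.0
```

```bash
python3 -m handwheel '[[[0,0,0],[0,0,-0.02],-0.3],[[0,0,0],[0,0,-0.05],-0.3],[[0,0,0],[0,0,-0.09],-0.3],[[0,0,0],[0,0,-0.12],-0.3],[[0,0,0],[0,0,-0.15],-0.3],[[0,0,0],[0,0,-0.15],-0.3]]'
python3 - <<'E'
from go import *
P=J(-20,-72,27.4+90);print(P,get_obs()["opening"]);go(P,-zj,yj)
E
```

```text
t: 3.55
position: [431.0, 10.4, 182.4]
orientation: [3.057, 0.708, 0.011]
contact_force: [1.4, -0.3, -1.1]
opening: 38.5
grasp_force: 51.1
[531.933759    89.55454336 156.18442843] 38.47175140658649
turn [ -36.43   -6.86 -154.13] shift [ 0.1253 -0.0269  0.0268]
turn [-4.95 26.26 21.67] shift [ 0.1253 -0.0269  0.0268]
```

```bash
python3 -m handwheel '[[[-0.8,4.4,3.6],[0.02,-0.004,0.004],-0.3],[[-1.6,8.8,7.2],[0.04,-0.008,0.008],-0.3],[[-2.5,13.1,10.8],[0.062,-0.013,0.013],-0.3],[[-3.3,17.5,14.4],[0.083,-0.018,0.018],-0.3],[[-4.1,21.9,18],[0.104,-0.022,0.022],-0.3],[[-5,26.3,21.7],[0.125,-0.027,0.026],-0.3],[[-5,26.3,21.7],[0.125,-0.027,0.026],-0.3],[[-5,26.3,21.7],[0.125,-0.027,0.026],-0.3],[[-5,26.3,21.7],[0.125,-0.027,0.026],-0.3]]'
python3 - <<'E'
from go import *
o=get_obs();print(o["joint_pos"]);go(J(-20,-72,27.4+4),-zj,yj)
c=cam("wrist");save(c,"w2.png");print(proj(c,[J(-50,0,16),J(-50,0,1),J(0,0,16),J(-50,-145,16),J(-80,-72,0),J(-80,-72,10)]).round())
E
```

```text
t: 4.3
position: [528.6, 90.0, 150.2]
orientation: [-3.039, -0.107, -0.716]
contact_force: [0.5, 0.0, -2.1]
opening: 38.4
grasp_force: 51.1
[-0.12305627 -0.7206438  -0.84501344  0.99134363  0.08759065  2.96820763]
turn [7.6000e-01 1.5000e-01 1.7999e+02] shift [0.0064 0.0008 0.0821]
turn [-0.09  0.48 -0.01] shift [0.0064 0.0008 0.0821]
[[224. 243.]
 [230. 235.]
 [217. 178.]
 [419. 244.]
 [321. 268.]
 [321. 274.]]
```

View pics/w2.png

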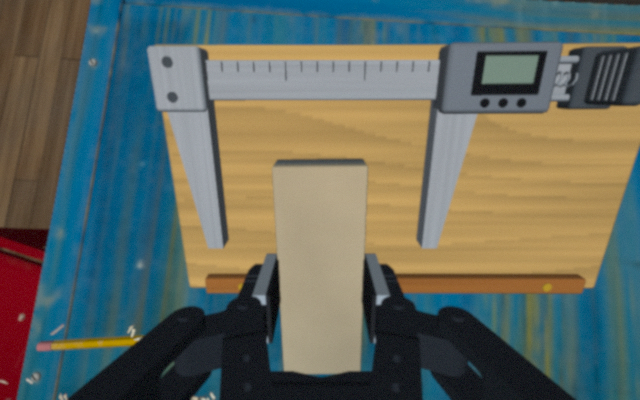

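The wrist view shows the fixed jaw tip at (224,246) and the moving one at (422,247), as predicted to within 3 px. The stone is square to the bed. Descending.

```bash
python3 -m handwheel '[[[-0.1,0.5,0],[0.009,0.001,0.01],-0.3],[[-0.1,0.5,0],[0.009,0.001,0.025],-0.3],[[-0.1,0.5,0],[0.009,0.001,0.04],-0.3],[[-0.1,0.5,0],[0.009,0.001,0.052],-0.3],[[-0.1,0.5,0],[0.009,0.001,0.06],-0.3],[[-0.1,0.5,0],[0.009,0.001,0.06],-0.3],[[-0.1,0.5,0],[0.009,0.001,0.06],-0.3]]'
python3 - <<'E'
from go import *
o=get_obs();print(o["joint_pos"]);go(J(-18,-72,27.4),-zj,yj)
E
```

```text
t: 4.93
position: [563.9, 91.2, 100.6]
orientation: [-3.037, -0.104, -0.73]
contact_force: [0.1, -0.2, 0.0]
opening: 38.7
grasp_force: 51.0
[-0.10970328 -0.56175611 -0.83814319  0.82895964  0.08122928  2.98272758]
turn [-7.0000e-02 -3.0000e-02  1.7989e+02] shift [-0.0013 -0.0006  0.026 ]
turn [ 0.02 -0.04 -0.11] shift [-0.0013 -0.0006  0.026 ]
```

Now gently down, watching the force.

```bash
python3 -m handwheel '[[[0,0,0],[-0.001,0,0.008],-0.3],[[0,0,0],[-0.001,0,0.014],-0.3],[[0,0,0],[-0.001,0,0.018],-0.3],[[0,0,0],[-0.001,0,0.021],-0.3],[[0,0,0],[-0.001,0,0.022],-0.3],[[0,0,0],[-0.001,0,0.022],-0.3]]'; python3 -m handwheel '[[[0,0,0],[0,0,0.001],-0.3],[[0,0,0],[0,0,0.002],-0.3],[[0,0,0],[0,0,0.002],-0.3]]'
```

```text
t: 5.43
position: [572.9, 92.3, 80.2]
orientation: [-3.036, -0.104, -0.731]
contact_force: [0.1, 0.5, -1.5]
opening: 38.9
grasp_force: 51.1
t: 5.68
position: [573.9, 92.4, 79.7]
orientation: [-3.037, -0.104, -0.732]
contact_force: [-11.4, -0.8, 9.3]
opening: 38.6
grasp_force: 52.7
```

Contact with the bed. I'll let go with a moderate opening and back off square to the bed.

```bash
python3 -m handwheel '[[[0,0,0],[0,0,-0.001],-0.1],[[0,0,0],[0,0,-0.001],0.1],[[0,0,0],[0,0,-0.001],0.3],[[0,0,0],[0,0,-0.001],0.45],[[0,0,0],[0,0,-0.001],0.45],[[0,0,0],[0,0,-0.001],0.45],[[0,0,0],[0,0,-0.001],0.45]]';python3 -m handwheel '[[[0,0,0],[0,0,-0.01],0.45],[[0,0,0],[0,0,-0.03],0.45],[[0,0,0],[0,0,-0.06],0.45],[[0,0,0],[0,0,-0.085],0.45],[[0,0,0],[0,0,-0.085],0.45],[[0,0,0],[0,0,-0.085],0.45]]'
python3 - <<'E'
from go import *
c=cam("wrist");save(c,"w3.png");o=get_obs();print(o["position"],o["joint_pos"])
print(proj(c,[J(-50,0,16),J(-50,-145,16),J(37,-52,17),J(37,-92,17)]).round())
E
```

```text
t: 6.27
position: [573.5, 92.3, 79.7]
orientation: [-3.036, -0.104, -0.732]
contact_force: [0.5, 0.3, 0.0]
opening: 62.0
grasp_force: 0.0
t: 6.77
position: [535.7, 89.5, 157.5]
orientation: [-3.035, -0.104, -0.738]
contact_force: [-0.1, 0.6, -0.9]
opening: 61.8
grasp_force: 0.0
[535.17509086  89.52592071 155.75630163] [-0.12210497 -0.71161834 -0.83339433  0.98220629  0.08700852  2.97160021]
[[225. 255.]
 [415. 255.]
 [289. 140.]
 [349. 140.]]
```

View pics/w3.png

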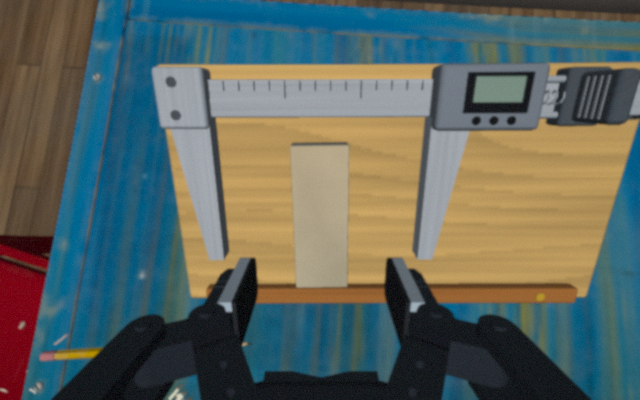

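The stone lies flat and square between the jaws, at about (320,215), resting on the ledge. Next I'll locate the thumb tab against its prediction.

Run:
```python
from go import *
c=cam("wrist");ct=cam("top")
pts=[J(51,-240,46),J(81,-240,46),J(51,-252,46),J(81,-252,46),J(51,-145-66,25),J(86,-145-66,25)]
print(proj(c,pts).round()); print(((proj(ct,pts)-[187.5,104.5])*4.8).round())
im=cv2.imread("pics/w3.png");cv2.imwrite("pics/w3c.png",cv2.resize(im[40:150,420:640],None,fx=3.5,fy=3.5,interpolation=cv2.INTER_CUBIC))
go(J(66,-290,44+70),-zj,yj)
```

```text
[[615. 119.]
 [632.  61.]
 [637. 118.]
 [655.  60.]
 [540. 117.]
 [553.  56.]]
[[620. 136.]
 [615.  71.]
 [645. 134.]
 [641.  69.]
 [558. 131.]
 [551.  57.]]
turn [-2.0000e-02  0.0000e+00  1.7989e+02] shift [0.0851 0.2177 0.0003]
turn [-0.   -0.01 -0.11] shift [0.0851 0.2177 0.0003]
```

View pics/w3c.png

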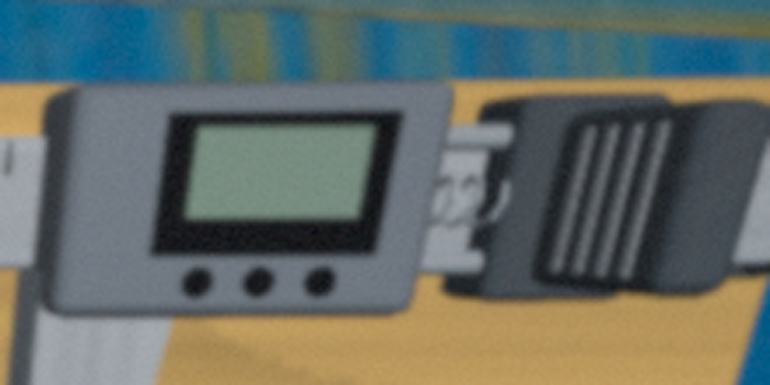

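The tab's ribbed left face top edge is at about (607,123)-(616,70), so its centre is near x = 63, y = -242. The head's right side is at (537,128)-(549,66). Moving to the right of the tab with the fingers shut.

```bash
python3 -m handwheel '[[[0,0,0],[0.02,0.035,0],-1],[[0,0,0],[0.03,0.07,0],-1],[[0,0,0],[0.045,0.105,0],-1],[[0,0,0],[0.06,0.14,0],-1],[[0,0,0],[0.07,0.175,0],-1],[[0,0,0],[0.082,0.205,0],-1],[[0,0,0],[0.082,0.218,0],-1],[[0,0,0],[0.082,0.218,0],-1],[[0,0,0],[0.082,0.218,0],-1]]' 20
python3 - <<'E'
from go import *
o=get_obs();print(o["joint_pos"],[(o["position"]-O)@v for v in(xj,yj,zj)]);go(J(63,-290,44),-zj,yj)
E
```

```text
t: 7.67
position: [622.0, -122.8, 190.7]
orientation: [-3.036, -0.102, -0.728]
contact_force: [-0.1, 0.6, -0.8]
opening: -0.2
grasp_force: 0.0
[-0.51672108 -0.32922737 -0.49526749  1.00468144  0.25478263  2.60970085] [np.float64(62.39424156601938), np.float64(-290.1754085549213), np.float64(114.1651489032165)]
turn [6.0000e-02 9.0000e-02 1.7979e+02] shift [ 0.0007 -0.0001  0.0702]
turn [-0.06  0.04 -0.21] shift [ 0.0007 -0.0001  0.0702]
```

```bash
python3 -m handwheel '[[[0,0,0],[0.001,-0.008,0.015],-1],[[0,0,0],[0.001,-0.012,0.03],-1],[[0,0,0],[0.001,-0.012,0.045],-1],[[0,0,0],[0.001,-0.012,0.055],-1],[[0,0,0],[0.001,-0.012,0.062],-1],[[0,0,0],[0.001,-0.012,0.068],-1],[[0,0,0],[0.001,-0.012,0.068],-1],[[0,0,0],[0.001,-0.012,0.068],-1]]'
python3 - <<'E'
from go import *
o=get_obs();print([(o["position"]-O)@v for v in(xj,yj,zj)])
c=cam("wrist");save(c,"w4.png")
E
```

```text
t: 8.33
position: [653.6, -108.5, 132.6]
orientation: [-3.036, -0.105, -0.732]
contact_force: [0.4, -0.7, 0.8]
opening: 0.3
grasp_force: 0.0
[np.float64(65.02097405159878), np.float64(-278.0903386737424), np.float64(47.66575357836317)]
```

View pics/w4.png

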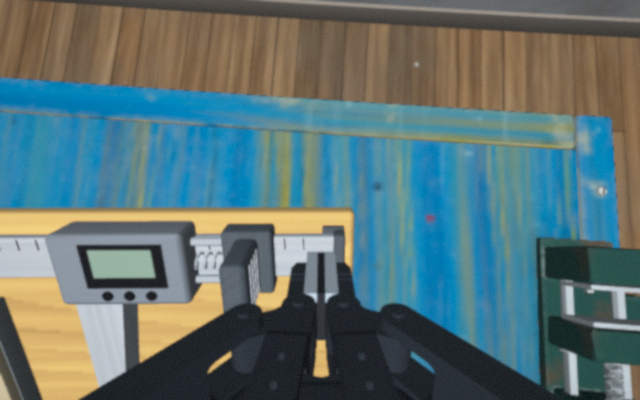

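The fingers are just right of the tab (tab at (240,270), fingers at (320,280)) and clear of the beam end. Pushing left.

```bash
python3 -m handwheel '[[[0,0,0],[-0.001,-0.003,0],-1],[[0,0,0],[-0.001,-0.006,0],-1],[[0,0,0],[-0.001,-0.009,0],-1],[[0,0,0],[-0.001,-0.012,0],-1],[[0,0,0],[-0.001,-0.015,0],-1],[[0,0,0],[-0.001,-0.018,0],-1],[[0,0,0],[-0.001,-0.021,0],-1],[[0,0,0],[-0.001,-0.024,0],-1],[[0,0,0],[-0.001,-0.027,0],-1],[[0,0,0],[-0.001,-0.03,0],-1]]'
cat > p.py <<'E'
from go import *
o=get_obs();print('jaw frame',[round(float((o["position"]-O)@v),1) for v in(xj,yj,zj)],'Fy',round(float(o["contact_force"]@yj),1))
E
python3 p.py
```

```text
t: 9.22
position: [650.7, -78.8, 132.2]
orientation: [-3.037, -0.104, -0.732]
contact_force: [0.4, -3.0, 1.2]
opening: -0.3
grasp_force: 1.4
jaw frame [64.1, -248.3, 47.6] Fy -3.0
```

```bash
python3 -m handwheel '[[[0,0,0],[0,-0.004,0],-1],[[0,0,0],[0,-0.008,0],-1],[[0,0,0],[0,-0.012,0],-1],[[0,0,0],[0,-0.016,0],-1],[[0,0,0],[0,-0.02,0],-1],[[0,0,0],[0,-0.024,0],-1],[[0,0,0],[0,-0.028,0],-1],[[0,0,0],[0,-0.032,0],-1],[[0,0,0],[0,-0.036,0],-1],[[0,0,0],[0,-0.04,0],-1]]'; python3 p.py
python3 -m handwheel '[[[0,0,0],[0,-0.003,0],-1],[[0,0,0],[0,-0.006,0],-1],[[0,0,0],[0,-0.009,0],-1],[[0,0,0],[0,-0.012,0],-1],[[0,0,0],[0,-0.015,0],-1],[[0,0,0],[0,-0.018,0],-1],[[0,0,0],[0,-0.021,0],-1],[[0,0,0],[0,-0.024,0],-1],[[0,0,0],[0,-0.027,0],-1],[[0,0,0],[0,-0.03,0],-1]]'; python3 p.py
python3 - <<'E'
from h import *
c=cam("top");cv2.imwrite("pics/t2.png",cv2.resize(c["img"][100:210,185:355,::-1],None,fx=4.5,fy=4.5,interpolation=cv2.INTER_CUBIC))
E
```

```text
t: 10.05
position: [647.9, -38.5, 132.2]
orientation: [-3.036, -0.104, -0.732]
contact_force: [-1.8, -2.9, 1.4]
opening: -0.2
grasp_force: 1.4
jaw frame [64.2, -207.9, 47.6] Fy -2.8
t: 10.88
position: [645.8, -8.7, 132.1]
orientation: [-3.036, -0.104, -0.732]
contact_force: [-1.9, -4.1, 1.7]
opening: -0.2
grasp_force: 1.8
jaw frame [64.1, -178.0, 47.5] Fy -4.0
```

```bash
python3 -m handwheel '[[[0,0,0],[0,-0.002,0],-1],[[0,0,0],[0,-0.005,0],-1],[[0,0,0],[0,-0.007,0],-1],[[0,0,0],[0,-0.01,0],-1],[[0,0,0],[0,-0.012,0],-1],[[0,0,0],[0,-0.015,0],-1],[[0,0,0],[0,-0.017,0],-1],[[0,0,0],[0,-0.02,0],-1],[[0,0,0],[0,-0.022,0],-1],[[0,0,0],[0,-0.025,0],-1]]'; python3 p.py
python3 -m handwheel '[[[0,0,0],[0,-0.001,0],-1],[[0,0,0],[0,-0.002,0],-1],[[0,0,0],[0,-0.003,0],-1],[[0,0,0],[0,-0.004,0],-1],[[0,0,0],[0,-0.005,0],-1],[[0,0,0],[0,-0.006,0],-1],[[0,0,0],[0,-0.007,0],-1],[[0,0,0],[0,-0.008,0],-1]]'; python3 p.py
```

```text
t: 11.77
position: [644.1, 16.1, 132.1]
orientation: [-3.036, -0.104, -0.732]
contact_force: [-1.4, -4.9, 2.5]
opening: -0.2
grasp_force: 2.4
jaw frame [64.2, -153.1, 47.5] Fy -4.8
t: 12.43
position: [643.6, 22.7, 132.2]
orientation: [-3.039, -0.102, -0.732]
contact_force: [-3.6, -11.1, 1.0]
opening: -0.2
grasp_force: 5.3
jaw frame [64.2, -146.5, 47.6] Fy -10.8
```

```bash
python3 -m handwheel '[[[0,0,0],[0,0.004,0],-1],[[0,0,0],[0,0.004,0],-1],[[0,0,0],[0,0.004,0],-1]]'; python3 p.py
python3 - <<'E'
from h import *
c=cam("top");cv2.imwrite("pics/t3.png",cv2.resize(c["img"][100:210,185:355,::-1],None,fx=4.5,fy=4.5,interpolation=cv2.INTER_CUBIC))
E
```

```text
t: 12.68
position: [643.9, 19.1, 132.2]
orientation: [-3.038, -0.103, -0.732]
contact_force: [-2.1, -7.2, 0.7]
opening: -0.1
grasp_force: 3.6
jaw frame [64.2, -150.1, 47.6] Fy -7.0
```

The reading follows the spring (1 N/mm), so the stone is nipped. Settle at about 8 N, which is half travel, then withdraw.

```bash
python3 -m handwheel '[[[0,0,0],[0,-0.001,0],-1],[[0,0,0],[0,-0.001,0],-1],[[0,0,0],[0,-0.001,0],-1],[[0,0,0],[0,-0.001,0],-1],[[0,0,0],[0,-0.001,0],-1],[[0,0,0],[0,-0.001,0],-1]]'; python3 p.py
python3 -m handwheel '[[[0,0,0],[0,0.002,0],-1],[[0,0,0],[0,0.005,0],-1],[[0,0,0],[0,0.009,0],-1],[[0,0,0],[0,0.015,0],-1],[[0,0,0],[0,0.022,0],-1],[[0,0,0],[0,0.03,0],-1],[[0,0,0],[0,0.03,-0.02],-1],[[0,0,0],[0,0.03,-0.05],-1],[[0,0,0],[0,0.03,-0.08],-1],[[0,0,0],[0,0.03,-0.08],-1]]'; python3 p.py; python3 -m handwheel '[[[0,0,0],[-0.1,-0.06,-0.04],-1],[[0,0,0],[-0.1,-0.06,-0.04],-1],[[0,0,0],[-0.1,-0.06,-0.04],-1],[[0,0,0],[-0.1,-0.06,-0.04],-1],[[0,0,0],[-0.1,-0.06,-0.04],-1]]'
python3 - <<'E'
from h import *
c=cam("wrist");save(c,"w5.png")
E
```

```text
t: 13.23
position: [643.8, 20.1, 132.2]
orientation: [-3.038, -0.103, -0.732]
contact_force: [-2.2, -7.8, 1.9]
opening: -0.1
grasp_force: 4.0
jaw frame [64.2, -149.2, 47.6] Fy -7.6
t: 14.07
position: [610.5, -12.6, 210.1]
orientation: [-3.036, -0.105, -0.744]
contact_force: [0.8, -1.0, 2.1]
opening: 0.1
grasp_force: 0.0
jaw frame [67.9, -179.5, 133.1] Fy -1.1
t: 14.48
position: [504.6, 41.9, 191.7]
orientation: [-3.038, -0.106, -0.714]
contact_force: [1.2, -0.7, 1.0]
opening: 0.1
grasp_force: 0.0
```

View pics/w5.png

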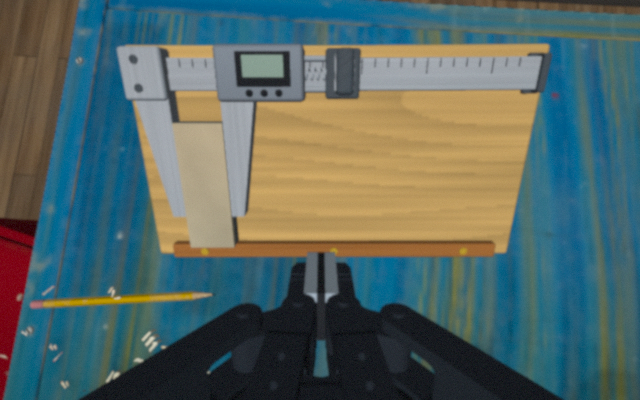

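The stone, around (205,185), is flat on the bed with both jaw faces flush against it. The thumb piece has sprung back and the arm is clear.

```bash
python3 -c "
from rig import robot
print(robot.close_job())"
```

```text
the job is handed in; nothing more can be done
None
```

The whetstone lies flat on the bed, long way up the slope and nipped between both jaws; I settled the thumb piece at about half its travel (7.6 N), after a brief overshoot to 10.8 N (about 7 of 8 mm, short of the stop), then withdrew the arm and handed the job in.

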